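# Load the brass valve inserts into their green housings

## Task

Put each of the three brass valve inserts into the green housing of its own size (small into small, medium into medium, large into large), standing upright with its foot down on the housing's floor, and never tip one over on the way. Leave the two steel inserts standing where they are.

Things in the scene. Friction and masses are not known exactly. Their poses are not given: they have to be found in the camera images.
- brass_small_mid (a point): small valve insert, yellow brass, loose, standing upright on the bench: round foot 28 mm in diameter and 12 mm high with a black O-ring, a 6 mm thick hexagon on it (not wider than the foot), then a plain round shaft 20 mm in diameter up to the flat top, 80 mm above the underside. This point is on its axis half-way up, 40 mm above the underside; z is up along the axis. Under 0.5 kg; grip the shaft.
- brass_medium_mid (a point): medium valve insert, yellow brass, loose, standing upright on the bench: round foot 40 mm in diameter and 12 mm high with a black O-ring, a 6 mm thick hexagon on it (not wider than the foot), then a plain round shaft 26 mm in diameter up to the flat top, 88 mm above the underside. This point is on its axis half-way up, 44 mm above the underside; z is up along the axis. Under 0.5 kg; grip the shaft.
- brass_large_mid (a point): large valve insert, yellow brass, loose, standing upright on the bench: round foot 52 mm in diameter and 12 mm high with a black O-ring, a 6 mm thick hexagon on it (not wider than the foot), then a plain round shaft 32 mm in diameter up to the flat top, 96 mm above the underside. This point is on its axis half-way up, 48 mm above the underside; z is up along the axis. Under 0.5 kg; grip the shaft.
- steel_small_mid (a point): small valve insert, silver-grey steel, otherwise the same as the brass one of this size, loose, standing upright on the bench: round foot 28 mm in diameter and 12 mm high with a black O-ring, a 6 mm thick hexagon on it (not wider than the foot), then a plain round shaft 20 mm in diameter up to the flat top, 80 mm above the underside. This point is on its axis half-way up, 40 mm above the underside; z is up along the axis. Not part of this job: stays where it stands.
- steel_large_mid (a point): large valve insert, silver-grey steel, otherwise the same as the brass one of this size, loose, standing upright on the bench: round foot 52 mm in diameter and 12 mm high with a black O-ring, a 6 mm thick hexagon on it (not wider than the foot), then a plain round shaft 32 mm in diameter up to the flat top, 96 mm above the underside. This point is on its axis half-way up, 48 mm above the underside; z is up along the axis. Not part of this job: stays where it stands.
- housing_small: small green plastic housing, a shallow round cup, fixed to the bench on a square aluminium plate (100 x 100 x 6 mm): the cup is 52 mm in outer and 44 mm in inner diameter (wall 4 mm), its rim 30 mm and its flat inner floor 10 mm above the bench. Takes the small brass insert (28 mm foot). Origin on the cup's axis at bench level (underside of the plate), z up; does not move.
- housing_medium: medium green plastic housing, a shallow round cup, fixed to the bench on a square aluminium plate (100 x 100 x 6 mm): the cup is 64 mm in outer and 56 mm in inner diameter (wall 4 mm), its rim 30 mm and its flat inner floor 10 mm above the bench. Takes the medium brass insert (40 mm foot). Origin on the cup's axis at bench level (underside of the plate), z up; does not move.
- housing_large: large green plastic housing, a shallow round cup, fixed to the bench on a square aluminium plate (100 x 100 x 6 mm): the cup is 76 mm in outer and 68 mm in inner diameter (wall 4 mm), its rim 30 mm and its flat inner floor 10 mm above the bench. Takes the large brass insert (52 mm foot). Origin on the cup's axis at bench level (underside of the plate), z up; does not move.
Not all that is in view belongs to the job. What is shaped like the housing_small but pink is not meant.

How it is judged (in metres and radians):
At the end, for the whole second after the job is handed in: Each brass insert stands in the housing of its own size: its axis within 10.5 mm of the housing's axis, its foot within 3 mm of the housing's inner floor, within 0.1 rad of upright, at rest (under 20 mm/s); both steel inserts are upright within 0.1 rad and within 30 mm of where they started (horizontal distance between brass_small_mid and housing_small below 0.0105 m and z of brass_small_mid in the frame of housing_small below 0.053 m and angle between each of brass_small_mid, brass_medium_mid, brass_large_mid, steel_small_mid, steel_large_mid's own z axis and vertical below 0.1 rad and linear speed of each of brass_small, brass_medium, brass_large below 0.02 m/s and horizontal distance between brass_medium_mid and housing_medium below 0.0105 m and z of brass_medium_mid in the frame of housing_medium below 0.057 m and horizontal distance between brass_large_mid and housing_large below 0.0105 m and z of brass_large_mid in the frame of housing_large below 0.061 m and distance of each of steel_small_mid, steel_large_mid from where it was at the start of the episode below 0.03 m); the robot touches nothing.
It fails at once if a brass insert is knocked over or turned on its side (more than 40 degrees from upright) (angle between any of brass_small_mid, brass_medium_mid, brass_large_mid's own z axis and vertical above 0.7 rad).
It fails at once if a steel insert is moved by more than 30 mm (distance of any of steel_small_mid, steel_large_mid from where it was at the start of the episode above 0.03 m).
It also fails if it takes over 86 s, if anything falls off the work surface, if the arm or the gripper's body presses on something with over 40 N, if the wrist force passes 120 N, or if a joint passes its speed limit or range.

## Robot

A 6-joint arm with a two-finger parallel gripper is mounted at the origin on the work surface. World frame = base frame: x ahead of the robot, y to its left, z up, the work surface at z = 0. Lengths are in m, angles in degrees, forces in N, time in s.
With the tool pointing down it reaches from about 0.4 to 0.825 m from the base axis. Payload 7 kg.
Tool frame: the origin (TCP) lies midway between the tips of the shut fingers; the grasp point (between the pads) lies hold_point_z behind it (hold_point_z is the distance from the TCP to the grasp point, in m); z points along the fingers, y is the line along which they close (so a half turn about z gives the same grasp; the last joint's range is limited). The gripper opens to 88 mm and grips with 3 to 60 N. Pads are 19 mm wide; open, the fingers measure 130 mm over their backs; the gripper's body (78 mm by 193 mm) begins 47 mm behind the grasp point.
Start: joints at [-52.706, 20.546, 0.682, 0, -70.136, -16.507], TCP at [0.24, -0.631, 0.227] pointing down, gripper open.
Joint ranges: [-176.03, 176.03], [-82.01, 121.73], [-58.28, 71.71], [-173.87, 95.51], [-174.79, -0.11], [-173.66, 173.66]. Speed limits (degrees/s): [136.94, 136.94, 172.46, 180, 180, 180].

## Interface

Orientations are given as [roll, pitch, yaw] about the fixed x, y, z axes, in that order (R = Rz(yaw) Ry(pitch) Rx(roll)).
In Python, from plant import * gives the robot as it stands.
- The arm moves only by the tool step_arm, never from a script. Its argument "steps" is a list that holds one entry, the list of rows, each a list of 6 numbers: the shift along the tool's x, y, z scaled (see below), then the turn, a rotation vector about the tool's x, y, z scaled (see below). In form: [[[tx, ty, tz, wx, wy, wz], ...]]. A call has 1 to 20 rows; each row is the pose to reach, as a shift and turn from the pose commanded when the call began, along the tool's axes at that moment; what a row does not reach only later rows make up. The controller multiplies each number of a shift by 100 mm and each number of a turn by 0.5 rad. A row lasts 1/10 s, in which the tool goes at most 50 mm and 8.59 degrees, less where a joint would pass 70% of its speed; a pose out of reach is approached as far as the arm can. A call with a number of a shift or a turn outside -1 to 1 is refused whole. A call with a gripper value outside its range is refused whole. "jaw" is the closure in counts, from 0 (fully open) to 255 (shut), set as the call begins (left out, the last holds). The fingers move at their own pace and stop on an object; the grip force is fixed at half the most. Time passes only in rows, so rows that repeat a pose let the fingers close. It gives the time, the measured TCP pose, the force, the opening and the grip force at its end, in the units of the state.
- get_obs(): the state, without advancing time (a new reading comes with each control period).
- snapshot(name): name is "scene" or "top" or "wrist"; returns (picture, depth): 420x560x3 uint8, red, green, blue; 420x560 float32, m along the optical axis (not along the pixel's ray), 0 where there is no reading.
- calibration(name): a dict with "mtx" (3x3 intrinsics, pixels), "rvec" (rotation vector, rad) and "tvec" (3), from world to camera coordinates, as OpenCV has them. Camera axes: x right, y down, z forward; pixel columns grow to the right and rows downward; lengths in m; the calibration is good to about 2 mm. A picture is of the moment at which its call begins: read the wrist's pose just before it. calibration takes no time and is no camera call; for the wrist camera it gives the pose at the moment of the call.
- close_job(): hands the job in; it is judged then, once.
The state is a dict: "clock": time; "joint_pos": joint angles; "qvel": joint speeds; "tau": joint torques, N m; "tool_pos": TCP position; "orientation": TCP orientation; "force": force on the tool from outside, world axes, zero at the start; "moment": the same for the moment, N m; "opening": finger opening in m; "gripper_force": force on a finger pad.
Only numpy, scipy, OpenCV 4.12 (cv2) and the standard library are available. Lean on these libraries where they do the work, as an engineer would, in place of code of your own. Each camera call takes 0.05 s, during which the arm holds its last target. There are 200 camera calls.

## Working session

There is one attempt and no reset: what is moved stays moved. The work goes in short steps, Python scripts to look and compute and a tool call to move; the robot and the scene stay as the last step left them, time stands still between calls to the robot, and variables do not carry over. Pictures are saved under pics/ and viewed, at most 14 in all, crops included, and the job is handed in when it is done.

Besides the shell and the picture viewer there is one more tool, called as name(argument=value, ...) on one line, values as JSON. step_arm: Moves the arm, as the interface text tells. Its arguments: {"type":"object","properties":{"steps":{"type":"array","items":{"type":"array","items":{"type":"array","items":{"type":"number","minimum":-1,"maximum":1}}}},"jaw":{"type":"number"}},"required":["steps"]}

```bash
mkdir -p pics; ls
python3 - <<'E'
from plant import *
import cv2,numpy as np
o=get_obs();print(o)
for n in("scene","top"):
    p,d=snapshot(n);cv2.imwrite(f"pics/{n}0.png",p[:,:,::-1]);np.savez(f"{n}0.npz",p=p,d=d,**calibration(n));print(calibration(n))
E
```

```text
pics
{'clock': 0.0, 'joint_pos': array([-5.27066425e+01,  2.05924835e+01,  6.32036773e-01, -2.00250331e-02,
       -7.01371807e+01, -1.65079129e+01]), 'qvel': array([-0.04193389,  0.04730603,  0.04281084, -0.13774609,  0.00677929,
        0.03933954]), 'tau': array([ 3.57929571e-05, -5.82723141e+01,  2.93050486e+01,  6.99697629e+00,
        6.91996000e-03, -1.69544633e-04]), 'tool_pos': array([ 0.23933324, -0.63059612,  0.22559798]), 'orientation': array([ 1.79901047e+02, -9.69467905e-03, -1.59221367e+02]), 'force': array([-0.99651768, -0.42821076,  0.59232435]), 'moment': array([ 0.04180591, -0.02145374, -0.02993874]), 'gripper_force': 0.0, 'opening': 0.08749905275867777}
{'mtx': array([[480.86899143,   0.        , 272.54048544],
       [  0.        , 480.86899143, 200.75213819],
       [  0.        ,   0.        ,   1.        ]]), 'rvec': array([ 2.16418072,  1.55807462, -0.44251367]), 'tvec': array([-0.1490016 , -0.45943967,  1.29448261])}
{'mtx': array([[539.34667114,   0.        , 278.66419499],
       [  0.        , 539.34667114, 205.93016165],
       [  0.        ,   0.        ,   1.        ]]), 'rvec': array([ 2.17085177, -2.15358831,  0.14321513]), 'tvec': array([-0.05504798,  0.59383104,  1.24037788])}
```

View pics/scene0.png

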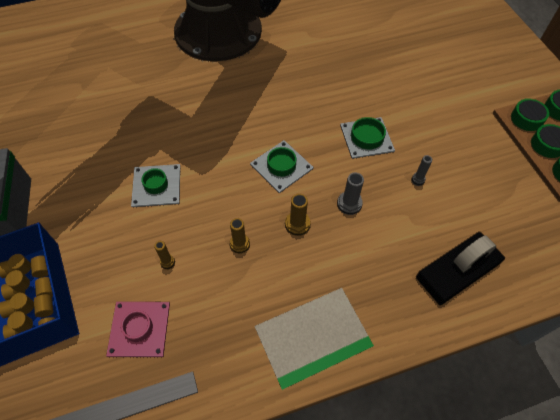

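View pics/top0.png

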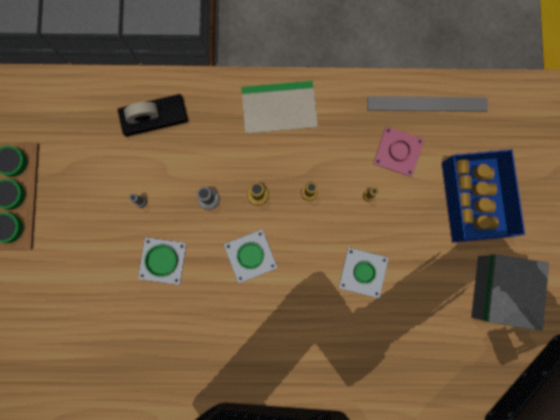

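Scene view: brass small (165,255), medium (238,235) and large (298,213); steel at (350,192) and (422,170); green housings at (155,182), (282,161) and (368,133); pink decoy at (137,327). In the top view the brass are at (370,194), (310,190) and (258,192), and the housings at (364,272), (250,255) and (162,260). Next I measure them all from depth.

```bash
cat > h.py <<'E'
import numpy as np,cv2
from scipy.optimize import least_squares
def cloud(d,c):
    R=cv2.Rodrigues(c['rvec'])[0];K=c['mtx'];v,u=np.indices(d.shape)
    X=np.stack([(u-K[0,2])/K[0,0]*d,(v-K[1,2])/K[1,1]*d,d],-1)
    W=(X-np.ravel(c['tvec']))@R
    W[d<=0]=np.nan;return W
def circ(P,r=None):
    m=np.median(P,0)
    if r: return least_squares(lambda a:np.hypot(*(P-a).T)-r,m,loss='soft_l1',f_scale=.002).x
    return least_squares(lambda a:np.hypot(*(P-a[:2]).T)-a[2],[*m,.02],loss='soft_l1',f_scale=.002).x
E
python3 - <<'E'
from h import *
px={'top':dict(bs=(370,194),bm=(310,190),bl=(258,192),sl=(208,196),ss=(138,200),hs=(364,272),hm=(250,255),hl=(162,260),pink=(399,151)),
'scene':dict(bs=(165,255),bm=(238,235),bl=(298,213),sl=(350,192),ss=(422,170),hs=(155,182),hm=(282,161),hl=(368,133))}
for n in px:
    f=np.load(n+'0.npz');W=cloud(f['d'],f)
    for k,(u,v) in px[n].items():
        s=28
        P=W[v-s:v+s,u-s:u+s].reshape(-1,3);P=P[np.isfinite(P[:,2])]
        C=f['p'][v-s:v+s,u-s:u+s].reshape(-1,3)
        zb=np.median(P[P[:,2]<.004,2]) if (P[:,2]<.004).any() else np.nan
        c0=W[v,u][:2]
        P=P[np.hypot(*(P[:,:2]-c0).T)<.06]
        if k[0] in 'bs':
            h=np.percentile(P[:,2],99.5)
            T=P[P[:,2]>h-.006]; S=P[(P[:,2]>.025)&(P[:,2]<h-.008)]
            print(n,k,'top z %.3f'%h,len(T),'topmid',T[:,:2].mean(0).round(4),'ext',np.ptp(T[:,:2],axis=0).round(3),'shaft',circ(S[:,:2]).round(4) if len(S)>9 else len(S),'bench %.4f'%zb)
        else:
            T=P[(P[:,2]>.024)&(P[:,2]<.035)];print(n,k,len(T),'rim circ',circ(T[:,:2]).round(4),'zmed %.3f'%np.median(T[:,2]))
E
```

```text
top bs top z 0.081 56 topmid [ 0.626  -0.2679] ext [0.019 0.016] shaft [ 0.6266 -0.2681  0.0097] bench -0.0005
top bm top z 0.090 92 topmid [ 0.6323 -0.1237] ext [0.024 0.023] shaft [ 0.6331 -0.1233  0.0127] bench -0.0004
top bl top z 0.100 133 topmid [0.6259 0.0011] ext [0.03 0.03] shaft [0.6256 0.0009 0.0148] bench -0.0003
top sl top z 0.099 137 topmid [0.615  0.1206] ext [0.03 0.03] shaft [0.615  0.1206 0.0151] bench -0.0004
top ss top z 0.082 65 topmid [0.6072 0.2835] ext [0.019 0.019] shaft [0.6074 0.2843 0.0096] bench -0.0002
top hs 110 rim circ [ 0.4409 -0.2538  0.0239] zmed 0.028
top hm 133 rim circ [0.4783 0.0176 0.0298] zmed 0.030
top hl 179 rim circ [0.4652 0.2278 0.0357] zmed 0.029
top pink 116 rim circ [ 0.7375 -0.3437  0.0239] zmed 0.029
scene bs top z 0.082 89 topmid [ 0.628  -0.2683] ext [0.018 0.019] shaft [ 0.6269 -0.2682  0.0094] bench -0.0004
scene bm top z 0.090 142 topmid [ 0.6343 -0.1237] ext [0.026 0.026] shaft [ 0.6334 -0.1234  0.0125] bench -0.0004
scene bl top z 0.098 199 topmid [6.283e-01 6.000e-04] ext [0.033 0.031] shaft [0.627  0.0013 0.0156] bench -0.0003
scene sl top z 0.099 181 topmid [0.6173 0.1203] ext [0.032 0.031] shaft [0.616  0.1208 0.0156] bench -0.0003
scene ss top z 0.082 72 topmid [0.6095 0.2829] ext [0.02 0.02] shaft [ 233.7426 -241.559   335.9086] bench -0.0002
scene hs 174 rim circ [ 0.4419 -0.2537  0.0238] zmed 0.028
scene hm 197 rim circ [0.4797 0.0173 0.0297] zmed 0.029
scene hl 228 rim circ [0.4671 0.2274 0.0359] zmed 0.029
```

Run:
```python
import plant
from plant import *
print({k:v for k,v in vars(plant).items() if not k.startswith('_') and isinstance(v,(int,float,dict,list,tuple))}, [k for k in dir(plant) if not k.startswith('_')])
from h import *
f=np.load('scene0.npz');cv2.imwrite('pics/crop1.png',cv2.resize(f['p'][115:275,120:440,::-1],None,fx=2.4,fy=2.4,interpolation=cv2.INTER_CUBIC))
```

```text
{'hold_point_z': 0.0188} ['PlanningError', 'calibration', 'close_job', 'get_obs', 'hold_point_z', 'snapshot']
```

View pics/crop1.png

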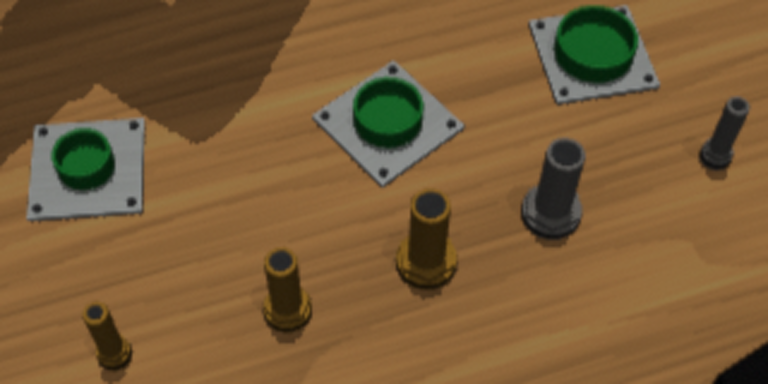

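The crop confirms it: brass small, medium and large at crop pixels (108,335), (287,290) and (428,240), with the steel pair at (553,190) and (720,135). The green cups grow from left to right: small, medium, large. The sizes also match the depth fits (heights 0.08/0.09/0.10, mean wall radius 24/30/36 mm). Before moving, I check the heights of the clutter on the path.

Run:
```python
from h import *
f=np.load('top0.npz');W=cloud(f['d'],f).reshape(-1,3)
for a,b,c,d in((.25,.55,-.5,-.75),(.5,.75,-.42,-.65),(.2,.4,-.4,.4),(.3,.55,-.3,-.5)):
    m=(W[:,0]>a)&(W[:,0]<b)&(W[:,1]<max(c,d))&(W[:,1]>min(c,d));P=W[m];Q=P[P[:,2]>.02]
    print(a,b,c,d,len(Q), [ (np.percentile(Q[:,i],[0.5,99.5])).round(3) for i in range(3)] if len(Q) else '')
```

```text
0.25 0.55 -0.5 -0.75 5006 [array([0.324, 0.549]), array([-0.643, -0.509]), array([0.022, 0.115])]
0.5 0.75 -0.42 -0.65 4455 [array([0.516, 0.723]), array([-0.605, -0.45 ]), array([0.021, 0.093])]
0.2 0.4 -0.4 0.4 5188 [array([0.202, 0.361]), array([-0.385,  0.032]), array([0.326, 0.775])]
0.3 0.55 -0.3 -0.5 2616 [array([0.3  , 0.547]), array([-0.487, -0.306]), array([0.025, 0.722])]
```

step_arm(steps=[[[-1,1,0,0,0,-1],[-1,1,0,0,0,-1],[-1,1,0,0,0,-1],[-1,1,0,0,0,-1],[-1,1,0,0,0,-1]]], jaw=0)

```text
clock: 0.6
tool_pos: [0.2981, -0.5011, 0.2269]
orientation: [-180.0, 0.0, -130.4]
force: [-0.5, -0.3, -0.5]
opening: 0.0873
gripper_force: 0.0
```

step_arm(steps=[[[-1,-0.25,0,0,0,-1],[-1,-0.25,0,0,0,-1],[-1,-0.25,0,0,0,-1],[-1,-0.25,0,0,0,-1],[-1,-0.25,0,0,0,-1]]])

```text
clock: 1.1
tool_pos: [0.3816, -0.4426, 0.226]
orientation: [179.9, 0.0, -102.0]
force: [0.1, -0.4, 0.1]
opening: 0.0876
gripper_force: 0.0
```

step_arm(steps=[[[-1,-1,0,0,0,-0.416],[-1,-1,0,0,0,-0.416],[-1,-1,0,0,0,-0.416],[-1,-1,0,0,0,-0.416],[-1,-1,0,0,0,-0.416],[-1,-1,0,0,0,-0.416],[-1,-1,0,0,0,-0.416]]])

```text
clock: 1.8
tool_pos: [0.4991, -0.3661, 0.2266]
orientation: [180.0, 0.0, -90.1]
force: [0.3, -0.5, -0.3]
opening: 0.0877
gripper_force: 0.0
```

step_arm(steps=[[[-0.96,-1,0,0,0,0],[-0.96,-1,0,0,0,0],[-0.96,-1,0,0,0,0],[-0.96,-1,0,0,0,0],[-0.96,-1,0,0,0,0]]])

```text
clock: 2.3
tool_pos: [0.5999, -0.2692, 0.2264]
orientation: [180.0, 0.0, -90.0]
force: [-0.3, -1.2, -0.2]
opening: 0.088
gripper_force: 0.0
```

step_arm(steps=[[[0,-0.27,0.8,0,0,0],[0,-0.27,0.8,0,0,0],[0,-0.27,0.8,0,0,0],[0,-0.27,0.8,0,0,0],[0,-0.27,0.8,0,0,0]]])

```text
clock: 2.8
tool_pos: [0.6273, -0.2704, 0.1489]
orientation: [-179.8, -0.1, -90.1]
force: [0.2, -0.5, -0.5]
opening: 0.0876
gripper_force: 0.0
```

Run:
```python
from plant import *
from h import *
c=calibration('wrist');o=get_obs();p,d=snapshot('wrist');cv2.imwrite('pics/w1.png',p[:,:,::-1]);print(o['tool_pos'])
W=cloud(d,c).reshape(-1,3);W=W[np.hypot(W[:,0]-.627,W[:,1]+.268)<.03];T=W[(W[:,2]>.074)&(W[:,2]<.09)]
print(len(T),T.mean(0),np.ptp(T,axis=0), circ(W[(W[:,2]>.025)&(W[:,2]<.072)][:,:2]))
```

```text
[ 0.62731152 -0.27036908  0.14893526]
599 [ 0.62723936 -0.27056965  0.07949585] [0.01946447 0.01964273 0.00772481] [ 0.62730093 -0.26940077  0.00982407]
```

View pics/w1.png

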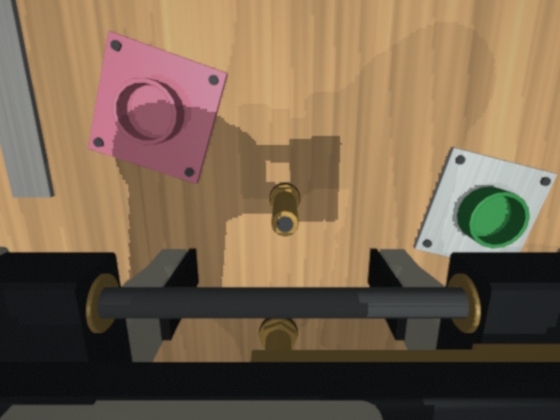

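The wrist view shows the small brass insert at (285,222), centred between the open fingers with nothing beside it. I go down and grip.

step_arm(steps=[[[0,0,0.4,0,0,0],[0,0,0.8,0,0,0],[0,0,1,0,0,0],[0,0,1,0,0,0]]])

```text
clock: 3.25
tool_pos: [0.6254, -0.269, 0.045]
orientation: [179.8, 0.0, -90.0]
force: [-0.1, -0.4, -0.2]
opening: 0.0876
gripper_force: 0.0
```

step_arm(steps=[[[0,0,0.1,0,0,0],[0,0,0.1,0,0,0],[0,0,0.1,0,0,0]]])

```text
clock: 3.55
tool_pos: [0.6279, -0.2694, 0.0381]
orientation: [-179.9, -0.0, -90.0]
force: [0.4, 0.3, 0.1]
opening: 0.0877
gripper_force: 0.0
```

step_arm(steps=[[[0,0,0,0,0,0],[0,0,0,0,0,0],[0,0,0,0,0,0],[0,0,0,0,0,0],[0,0,0,0,0,0],[0,0,0,0,0,0],[0,0,0,0,0,0],[0,0,0,0,0,0],[0,0,0,0,0,0],[0,0,0,0,0,0],[0,0,0,0,0,0],[0,0,0,0,0,0]]], jaw=255)

```text
clock: 4.75
tool_pos: [0.627, -0.2691, 0.0365]
orientation: [180.0, 0.0, -90.0]
force: [-0.6, -0.3, -1.0]
opening: 0.0193
gripper_force: 30.0
```

step_arm(steps=[[[0,0,-0.3,0,0,0],[0,0,-0.6,0,0,0],[0,0,-0.6,0,0,0]]])

```text
clock: 5.05
tool_pos: [0.6298, -0.27, 0.1013]
orientation: [-179.6, -0.1, -90.0]
force: [0.4, -0.2, -1.4]
opening: 0.0194
gripper_force: 30.0
```

step_arm(steps=[[[0,0.3,0,0,0,0],[-0.05,0.7,0,0,0,0],[-0.15,1,0,0,0,0],[-0.15,1,0,0,0,0]]])

```text
clock: 5.45
tool_pos: [0.5227, -0.2532, 0.0962]
orientation: [179.9, 0.1, -90.1]
force: [1.0, -0.1, -0.5]
opening: 0.0196
gripper_force: 30.0
```

step_arm(steps=[[[0,0.4,0,0,0,0],[0,0.7,0,0,0,0],[0,0.86,0,0,0,0],[0,0.86,0,0,0,0],[0,0.86,0,0,0,0]]])

```text
clock: 5.95
tool_pos: [0.4421, -0.2544, 0.097]
orientation: [-179.9, -0.0, -90.0]
force: [0.4, 0.5, -0.5]
opening: 0.0196
gripper_force: 30.0
```

Run:
```python
from plant import *
from h import *
c=calibration('wrist');o=get_obs();p,d=snapshot('wrist');cv2.imwrite('pics/w2.png',p[:,:,::-1]);print(o['tool_pos'],o['orientation'])
W=cloud(d,c);m=(p[...,1]>1.5*p[...,0])&(W[...,2]>.025)&(W[...,2]<.034)&(np.hypot(W[...,0]-.4415,W[...,1]+.2538)<.04)
print(m.sum(),circ(W[m][:,:2]))
```

```text
[ 0.44211014 -0.25443554  0.09698939] [-1.79917103e+02 -2.92590462e-02 -8.99877125e+01]
886 [ 0.44143863 -0.25621537  0.02344838]
```

View pics/w2.png

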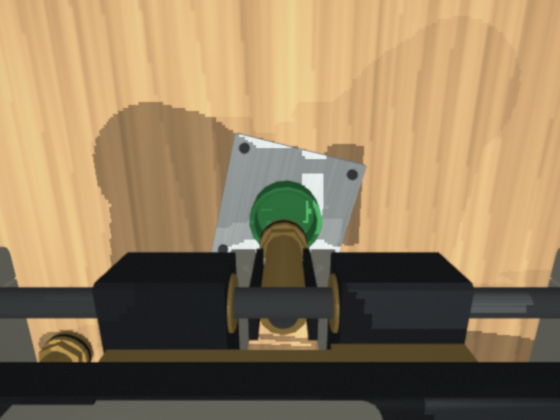

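The cup at (286,215) is in line with the held insert at (285,240), and the fit agrees to about 1 mm. I lower it.

step_arm(steps=[[[0,0,0.2,0,0,0],[0,0,0.35,0,0,0],[0,0,0.42,0,0,0],[0,0,0.46,0,0,0],[0,0,0.49,0,0,0],[0,0,0.49,0,0,0],[0,0,0.49,0,0,0]]])

```text
clock: 6.7
tool_pos: [0.4415, -0.2542, 0.048]
orientation: [-180.0, -0.0, -90.0]
force: [0.7, -0.4, -1.2]
opening: 0.0193
gripper_force: 30.0
```

step_arm(steps=[[[0,0,0.01,0,0,0],[0,0,0.01,0,0,0],[0,0,0.01,0,0,0]]])

```text
clock: 7.0
tool_pos: [0.4411, -0.2542, 0.0468]
orientation: [-180.0, -0.0, -90.0]
force: [-0.1, -0.2, -2.0]
opening: 0.0191
gripper_force: 30.0
```

step_arm(steps=[[[0,0,0,0,0,0],[0,0,0,0,0,0],[0,0,0,0,0,0],[0,0,0,0,0,0],[0,0,0,0,0,0],[0,0,0,0,0,0],[0,0,0,0,0,0],[0,0,0,0,0,0]]], jaw=0)

```text
clock: 7.8
tool_pos: [0.4411, -0.2542, 0.0466]
orientation: [-180.0, 0.0, -90.0]
force: [0.1, -0.1, -0.3]
opening: 0.0781
gripper_force: 0.0
```

step_arm(steps=[[[0,0,-0.3,0,0,0],[0,0,-0.7,0,0,0],[0,0,-1,0,0,0],[0,0,-1,0,0,0]]])

```text
clock: 8.2
tool_pos: [0.4437, -0.255, 0.151]
orientation: [-179.6, -0.1, -90.0]
force: [0.2, 0.3, -0.2]
opening: 0.0879
gripper_force: 0.0
```

step_arm(steps=[[[-0.4,-0.4,-0.3,0,0,0],[-1,-1,-0.4,0,0,0],[-1,-1,-0.4,0,0,0],[-1,-1,-0.4,0,0,0],[-1,-1,-0.4,0,0,0]]])

```text
clock: 8.7
tool_pos: [0.5413, -0.1531, 0.1857]
orientation: [179.9, 0.0, -89.9]
force: [0.3, 0.5, 0.6]
opening: 0.0877
gripper_force: 0.0
```

step_arm(steps=[[[-1,-0.85,0,0,0,0],[-1,-0.85,0,0,0,0],[-1,-0.85,0,0,0,0],[-1,-0.85,0,0,0,0]]])

```text
clock: 9.1
tool_pos: [0.6273, -0.0524, 0.1852]
orientation: [179.9, -0.0, -89.9]
force: [0.1, 0.1, -0.7]
opening: 0.0877
gripper_force: 0.0
```

step_arm(steps=[[[-0.55,0,0.2,0,0,0],[-0.55,0,0.3,0,0,0],[-0.55,0,0.3,0,0,0],[-0.55,0,0.3,0,0,0]]])

```text
clock: 9.5
tool_pos: [0.6254, -0.0003, 0.1564]
orientation: [179.9, -0.0, -90.0]
force: [-0.2, -0.0, -0.4]
opening: 0.0875
gripper_force: 0.0
```

Run:
```python
from plant import *
from h import *
for n in('scene','top'):
    c=calibration(n);p,d=snapshot(n)
    W=cloud(d,c).reshape(-1,3);
    for k,x,y,h in(('bs',.4415,-.2538,.09),('bl',.627,.001,.096)):
        Q=W[np.hypot(W[:,0]-x,W[:,1]-y)<.03];Q=Q[Q[:,2]<.11];T=Q[Q[:,2]>h-.005];S=Q[(Q[:,2]>.04)&(Q[:,2]<h-.008)]
        print(n,k,len(T),T.mean(0) if len(T) else '',circ(S[:,:2]) if len(S)>9 else '')
print(get_obs()['tool_pos'])
cv2.imwrite('pics/s2.png',snapshot('scene')[0][:,:,::-1])
```

```text
scene bs 72 [ 0.44349291 -0.25325718  0.08937116] [ 0.44137941 -0.25328902  0.00965378]
scene bl 45 [ 0.62832797 -0.01038279  0.09494153] [0.62715592 0.0011306  0.01540369]
top bs 58 [ 0.44169989 -0.25299712  0.08967404] [ 0.44144393 -0.25358877  0.0098934 ]
top bl 34 [6.15569110e-01 7.41726757e-06 9.56852998e-02] [0.62683372 0.00129538 0.01579646]
[ 6.26142527e-01 -5.08606480e-04  1.57311697e-01]
```

View pics/s2.png

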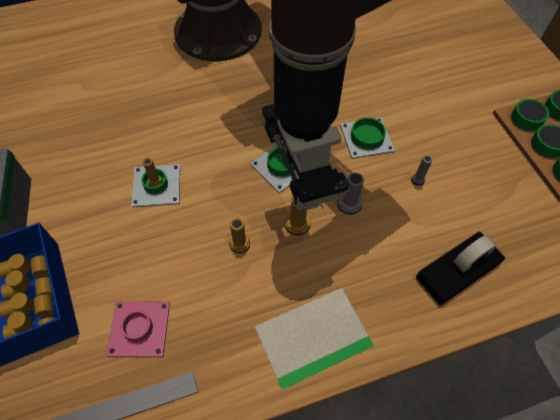

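The small insert stands at (153,172), centred in its cup, with its top at 0.090. Next is the large one.

step_arm(steps=[[[0,0,0.4,0,0,0],[0,0,0.8,0,0,0],[0,0,1,0,0,0],[0,0,1,0,0,0]]])

```text
clock: 10.05
tool_pos: [0.624, -0.0005, 0.0539]
orientation: [179.7, -0.1, -90.1]
force: [0.3, 0.3, -0.0]
opening: 0.0877
gripper_force: 0.0
```

step_arm(steps=[[[0,0,0.1,0,0,0],[0,0,0.1,0,0,0],[0,0,0.1,0,0,0]]])

```text
clock: 10.35
tool_pos: [0.6268, 0.0008, 0.0477]
orientation: [-179.9, 0.0, -90.0]
force: [0.1, -0.1, -0.1]
opening: 0.0879
gripper_force: 0.0
```

step_arm(steps=[[[0,0,0,0,0,0],[0,0,0,0,0,0],[0,0,0,0,0,0],[0,0,0,0,0,0],[0,0,0,0,0,0],[0,0,0,0,0,0],[0,0,0,0,0,0],[0,0,0,0,0,0],[0,0,0,0,0,0],[0,0,0,0,0,0]]], jaw=255)

```text
clock: 11.35
tool_pos: [0.6261, 0.0009, 0.0465]
orientation: [-180.0, 0.0, -90.0]
force: [0.9, 0.4, -1.8]
opening: 0.0313
gripper_force: 30.0
```

step_arm(steps=[[[0,0,-0.3,0,0,0],[0,0,-0.6,0,0,0],[0,0,-0.6,0,0,0]]])

```text
clock: 11.65
tool_pos: [0.6285, 0.0012, 0.1107]
orientation: [-179.6, 0.1, -90.0]
force: [0.9, -0.3, -1.1]
opening: 0.0313
gripper_force: 30.0
```

step_arm(steps=[[[0,0.3,0,0,0,0],[0,0.7,0,0,0,0],[0,1,0,0,0,0],[-0.3,1,0,0,0,0],[-0.6,1,0,0,0,0]]])

```text
clock: 12.15
tool_pos: [0.5247, 0.0607, 0.1064]
orientation: [180.0, 0.0, -90.1]
force: [1.3, -0.3, -2.1]
opening: 0.0316
gripper_force: 30.0
```

step_arm(steps=[[[-0.3,0.3,0,0,0,0],[-0.7,0.6,0,0,0,0],[-1,0.6,0,0,0,0],[-1,0.6,0,0,0,0]]])

```text
clock: 12.55
tool_pos: [0.4657, 0.1638, 0.1066]
orientation: [-179.9, 0.1, -89.8]
force: [0.3, -0.5, -3.2]
opening: 0.0315
gripper_force: 30.0
```

step_arm(steps=[[[-0.3,0,0,0,0,0],[-0.55,0,0,0,0,0],[-0.67,0,0,0,0,0],[-0.67,0,0,0,0,0],[-0.67,0,0,0,0,0],[-0.67,0,0,0,0,0]]])

```text
clock: 13.15
tool_pos: [0.4657, 0.2267, 0.1062]
orientation: [180.0, -0.0, -90.0]
force: [0.2, -0.6, -1.9]
opening: 0.0317
gripper_force: 30.0
```

Run:
```python
from plant import *
from h import *
c=calibration('wrist');o=get_obs();p,d=snapshot('wrist');cv2.imwrite('pics/w3.png',p[:,:,::-1]);print(o['tool_pos'],o['orientation'])
W=cloud(d,c);m=(p[...,1]>1.5*p[...,0])&(W[...,2]>.025)&(W[...,2]<.034)&(np.hypot(W[...,0]-.4663,W[...,1]-.2276)<.05)
print(m.sum(),circ(W[m][:,:2]))
```

```text
[0.46570812 0.22674647 0.10623686] [ 1.79952561e+02 -3.36387395e-02 -9.00471112e+01]
1099 [0.46622634 0.22639411 0.03538164]
```

View pics/w3.png

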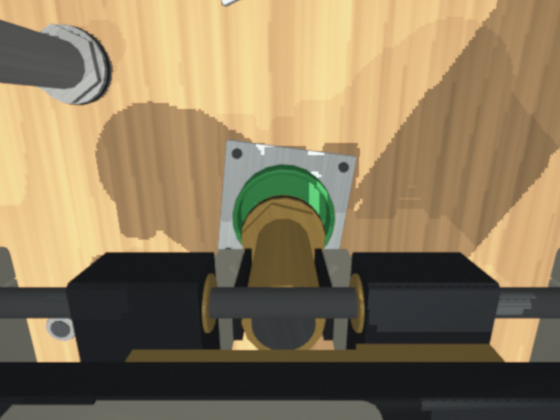

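The large cup at (284,205) is centred under the held insert at (284,230), and the pose agrees to about 1 mm. I lower and release.

step_arm(steps=[[[0,0,0.2,0,0,0],[0,0,0.35,0,0,0],[0,0,0.42,0,0,0],[0,0,0.46,0,0,0],[0,0,0.49,0,0,0],[0,0,0.49,0,0,0],[0,0,0.5,0,0,0],[0,0,0.5,0,0,0]]])

```text
clock: 14.0
tool_pos: [0.4662, 0.228, 0.0569]
orientation: [-180.0, 0.0, -90.0]
force: [0.1, 0.2, -2.3]
opening: 0.0313
gripper_force: 30.0
```

step_arm(steps=[[[0,0,0,0,0,0],[0,0,0,0,0,0],[0,0,0,0,0,0],[0,0,0,0,0,0],[0,0,0,0,0,0],[0,0,0,0,0,0],[0,0,0,0,0,0],[0,0,0,0,0,0]]], jaw=0)

```text
clock: 14.8
tool_pos: [0.4661, 0.2278, 0.0566]
orientation: [180.0, -0.0, -90.0]
force: [-0.5, -0.2, -0.5]
opening: 0.0863
gripper_force: 0.0
```

step_arm(steps=[[[0,0,-0.3,0,0,0],[0,0,-0.7,0,0,0],[0,0,-1,0,0,0],[0,0,-1,0,0,0]]])

```text
clock: 15.2
tool_pos: [0.4682, 0.2295, 0.1611]
orientation: [-179.7, 0.3, -90.0]
force: [-1.8, -0.5, -0.5]
opening: 0.0875
gripper_force: 0.0
```

step_arm(steps=[[[0.5,-0.3,-0.3,0,0,0],[1,-0.5,-0.3,0,0,0],[1,-0.5,-0.3,0,0,0],[1,-0.5,-0.3,0,0,0]]])

```text
clock: 15.6
tool_pos: [0.5166, 0.1257, 0.1863]
orientation: [180.0, -0.0, -90.2]
force: [-0.0, 0.7, -0.1]
opening: 0.0875
gripper_force: 0.0
```

step_arm(steps=[[[1,-0.5,0,0,0,0],[1,-0.5,0,0,0,0],[1,-0.5,0,0,0,0],[1,-0.5,0,0,0,0]]])

```text
clock: 16.0
tool_pos: [0.5661, 0.0266, 0.1856]
orientation: [179.9, -0.0, -90.2]
force: [-0.3, 0.3, -0.0]
opening: 0.0876
gripper_force: 0.0
```

step_arm(steps=[[[1,-0.67,0,0,0,0],[1,-0.67,0,0,0,0],[1,-0.67,0,0,0,0],[1,-0.67,0,0,0,0]]])

```text
clock: 16.4
tool_pos: [0.6337, -0.0728, 0.1853]
orientation: [179.9, -0.0, -90.1]
force: [-0.3, 0.5, 0.1]
opening: 0.0874
gripper_force: 0.0
```

step_arm(steps=[[[0.52,0,0.3,0,0,0],[0.52,0,0.4,0,0,0],[0.52,0,0.4,0,0,0],[0.52,0,0.4,0,0,0]]])

```text
clock: 16.8
tool_pos: [0.6328, -0.1229, 0.1465]
orientation: [180.0, -0.0, -90.0]
force: [0.8, 0.4, 0.3]
opening: 0.0879
gripper_force: 0.0
```

Run:
```python
from plant import *
from h import *
for n in('scene','top'):
    c=calibration(n);p,d=snapshot(n)
    W=cloud(d,c).reshape(-1,3);
    for k,x,y,h in(('bl',.4663,.2276,.106),('bm',.633,-.1235,.088)):
        Q=W[np.hypot(W[:,0]-x,W[:,1]-y)<.03];Q=Q[Q[:,2]<h+.01];T=Q[Q[:,2]>h-.005];S=Q[(Q[:,2]>.04)&(Q[:,2]<h-.008)]
        print(n,k,len(T),T.mean(0) if len(T) else '',circ(S[:,:2]) if len(S)>9 else '')
print(get_obs()['tool_pos'])
```

```text
scene bl 153 [0.46887222 0.22677975 0.10576908] [0.46678344 0.2282203  0.01550592]
scene bm 0  [ 0.63399642 -0.12330745  0.01190656]
top bl 124 [0.46626268 0.23047136 0.10651917] 
top bm 39 [ 0.62606418 -0.12161998  0.08797233] [ 0.63264092 -0.12319501  0.01247696]
[ 0.63359482 -0.12272789  0.14757524]
```

The large insert is seated (top at 0.106, centred within about 2 mm). Next is the medium one.

step_arm(steps=[[[0,0,0.4,0,0,0],[0,0,0.8,0,0,0],[0,0,0.96,0,0,0],[0,0,1,0,0,0],[0,0,1,0,0,0]]])

```text
clock: 17.4
tool_pos: [0.6336, -0.1234, 0.0472]
orientation: [-180.0, -0.0, -89.9]
force: [0.1, 0.8, 0.8]
opening: 0.0875
gripper_force: 0.0
```

step_arm(steps=[[[0,0,0.06,0,0,0],[0,0,0.06,0,0,0],[0,0,0.06,0,0,0]]])

```text
clock: 17.7
tool_pos: [0.6335, -0.1241, 0.0414]
orientation: [-179.9, 0.0, -90.0]
force: [-0.8, 0.7, 0.8]
opening: 0.0876
gripper_force: 0.0
```

step_arm(steps=[[[0,0,0,0,0,0],[0,0,0,0,0,0],[0,0,0,0,0,0],[0,0,0,0,0,0],[0,0,0,0,0,0],[0,0,0,0,0,0],[0,0,0,0,0,0],[0,0,0,0,0,0],[0,0,0,0,0,0],[0,0,0,0,0,0],[0,0,0,0,0,0]]], jaw=255)

```text
clock: 18.8
tool_pos: [0.633, -0.1242, 0.0405]
orientation: [180.0, -0.0, -90.0]
force: [-0.2, 0.0, 0.2]
opening: 0.0253
gripper_force: 30.0
```

step_arm(steps=[[[0,0,-0.3,0,0,0],[0,0,-0.6,0,0,0],[0,0,-0.6,0,0,0],[0,0,-0.6,0,0,0]]])

```text
clock: 19.2
tool_pos: [0.6332, -0.124, 0.101]
orientation: [-179.9, 0.0, -90.0]
force: [-0.5, 0.1, -1.6]
opening: 0.0254
gripper_force: 30.0
```

step_arm(steps=[[[0,0.3,0,0,0,0],[-0.1,0.7,0,0,0,0],[-0.4,1,0,0,0,0],[-0.6,1,0,0,0,0],[-0.6,1,0,0,0,0]]])

```text
clock: 19.7
tool_pos: [0.5316, -0.0627, 0.0998]
orientation: [179.9, 0.0, -89.9]
force: [1.0, -1.1, -1.1]
opening: 0.0254
gripper_force: 30.0
```

step_arm(steps=[[[-0.3,0.3,0,0,0,0],[-0.6,0.54,0,0,0,0],[-0.81,0.54,0,0,0,0],[-0.81,0.54,0,0,0,0],[-0.81,0.54,0,0,0,0],[-0.81,0.54,0,0,0,0]]])

```text
clock: 20.3
tool_pos: [0.4789, 0.0162, 0.0999]
orientation: [179.9, -0.0, -90.0]
force: [0.2, 0.1, -1.7]
opening: 0.0253
gripper_force: 30.0
```

Run:
```python
from plant import *
from h import *
c=calibration('wrist');o=get_obs();p,d=snapshot('wrist');cv2.imwrite('pics/w4.png',p[:,:,::-1]);print(o['tool_pos'],o['orientation'])
W=cloud(d,c);m=(p[...,1]>1.5*p[...,0])&(W[...,2]>.025)&(W[...,2]<.034)&(np.hypot(W[...,0]-.479,W[...,1]-.0174)<.05)
print(m.sum(),circ(W[m][:,:2]))
```

```text
[0.47886425 0.0162419  0.0999458 ] [ 1.79930312e+02 -2.67083042e-02 -9.00308307e+01]
1020 [0.47914823 0.01560169 0.02935348]
```

View pics/w4.png

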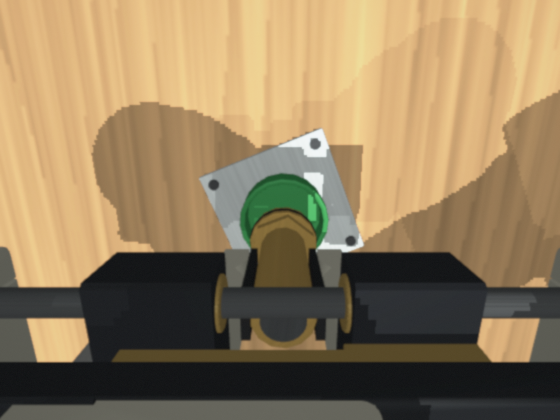

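The medium cup at (284,212) is in line with the held insert at (284,235). I lower, release and back off.

step_arm(steps=[[[0,0,0.2,0,0,0],[0,0,0.35,0,0,0],[0,0,0.42,0,0,0],[0,0,0.46,0,0,0],[0,0,0.49,0,0,0],[0,0,0.49,0,0,0],[0,0,0.5,0,0,0],[0,0,0.5,0,0,0]]])

```text
clock: 21.15
tool_pos: [0.4793, 0.017, 0.0509]
orientation: [-180.0, 0.0, -90.0]
force: [-0.3, 0.1, -1.5]
opening: 0.0258
gripper_force: 30.0
```

step_arm(steps=[[[0,0,0,0,0,0],[0,0,0,0,0,0],[0,0,0,0,0,0],[0,0,0,0,0,0],[0,0,0,0,0,0],[0,0,0,0,0,0],[0,0,0,0,0,0],[0,0,0,0,0,0]]], jaw=0)

```text
clock: 21.95
tool_pos: [0.4791, 0.0168, 0.0506]
orientation: [180.0, -0.0, -90.0]
force: [-0.2, -0.1, -0.2]
opening: 0.0838
gripper_force: 0.0
```

step_arm(steps=[[[0,0,-0.3,0,0,0],[0,0,-0.7,0,0,0],[0,0,-1,0,0,0],[0,0,-1,0,0,0]]])

```text
clock: 22.35
tool_pos: [0.4816, 0.0176, 0.1548]
orientation: [-179.6, 0.1, -90.0]
force: [0.3, 0.6, -0.1]
opening: 0.0875
gripper_force: 0.0
```

step_arm(steps=[[[0.3,-0.4,-0.5,0,0,0],[0.6,-1,-1,0,0,0],[1,-1,-1,0,0,0],[1,-1,-1,0,0,0],[1,-1,-1,0,0,0]]])

```text
clock: 22.85
tool_pos: [0.5811, -0.0856, 0.2513]
orientation: [-179.9, -0.0, -90.2]
force: [-1.2, 0.2, -0.8]
opening: 0.0877
gripper_force: 0.0
```

Run:
```python
from plant import *
from h import *
for n in('scene','top'):
    c=calibration(n);p,d=snapshot(n)
    W=cloud(d,c).reshape(-1,3)
    for k,x,y,h in(('bs',.4415,-.2538,.09),('bm',.479,.0174,.098),('bl',.4663,.2276,.106),('sl',.6155,.1206,.096),('ss',.608,.2835,.08)):
        Q=W[np.hypot(W[:,0]-x,W[:,1]-y)<.03];Q=Q[Q[:,2]<h+.01];T=Q[Q[:,2]>h-.005];S=Q[(Q[:,2]>.04)&(Q[:,2]<h-.008)]
        print(n,k,len(T),T.mean(0).round(4) if len(T) else '',circ(S[:,:2]).round(4) if len(S)>9 else '')
    if n=='scene': cv2.imwrite('pics/s5.png',p[:,:,::-1])
```

```text
scene bs 69 [ 0.4431 -0.253   0.0892] [ 0.4413 -0.2532  0.0098]
scene bm 11 [0.4834 0.027  0.0974] [0.4798 0.0178 0.0125]
scene bl 154 [0.4688 0.2267 0.1057] [0.4669 0.2283 0.0155]
scene sl 190 [0.6176 0.1199 0.0957] [0.6159 0.1208 0.0156]
scene ss 71 [0.6093 0.2827 0.0796] [0.6082 0.2842 0.0096]
top bs 60 [ 0.4417 -0.2532  0.0902] [ 0.4416 -0.2539  0.0102]
top bm 102 [0.4792 0.0178 0.098 ] [-134.2371 -205.2932  245.5518]
top bl 0  
top sl 0  
top ss 0
```

View pics/s5.png

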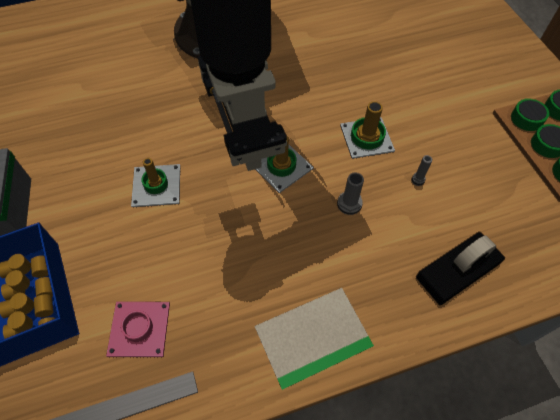

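All three brass inserts stand centred in their cups at (153,172), (282,155) and (371,125). Both steel inserts are unmoved and the gripper is clear, so I hand in.

```bash
python3 -c "
from plant import *
print(close_job())"
```

```text
the job is handed in; nothing more can be done
None
```

The job is handed in: all three brass inserts stand upright in their own-size green housings, within about 2 mm of centre by my camera measurements, and both steel inserts are unmoved; the hand-in returned no verdict.

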